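# Stirring rod into the jar, safety cap off the bottle

### The job

First pull the wooden stirring rod up out of its holder block and stand it, foot down and released, in the empty glass mixing jar. Then press down the safety cap of the brown clamped bottle, twist it counter-clockwise until free, lift it off and finish still holding it, level and still, straight above the bottle with about 5 cm of air between. Leave the jar and holder block standing and the carton, short jar, candle and tin where they are.

Things in the scene. Friction and masses are not known exactly. Their poses are not given: they have to be found in the camera images.
- rod_center (a point): Light wooden round stirring rod, 165 mm long, about 40 g, upright in the holder block. Point: its centre, half-way up; z along the rod to the handle end. Upper 85 mm (handle) 14 mm diameter, lower 80 mm 10 mm. At the start its foot is 12 mm and its top 177 mm above the bench; the lowest 48 mm are in the hole, so pull straight up.
- rod_foot (a point): Centre of the lower end of the stirring rod (82.5 mm below rod_center).
- holder: Dark wooden block 75 x 75 x 60 mm, 0.8 kg, loose on the bench, with one upright blind hole of 14 mm diameter, 48 mm deep, in the middle of its top. Origin: centre of its underside.
- jar: Empty clear glass mixing tumbler, 66 mm outer diameter at the rim, 53 mm at the foot, 90 mm tall, walls 4 mm, floor 5 mm, about 0.5 kg, loose. Origin: centre of its underside. The rod, let go with its foot in the jar, stands or leans on the rim by up to about 35 degrees, its top up to 75 mm from the jar's axis.
- cap_center (a point): White round ribbed push-and-turn cap, 50 mm diameter, 30 mm tall, about 30 g, on the bottle's neck. Point: its centre, half-way up, on the axis, z up; at the start 130 mm above the bench (cap's top 145, lower edge 115). Any grasp direction round it will do. It turns only while pushed down: see cap.
- bottle_mouth (a point): Centre of the rim of the brown bottle's mouth, on its axis, 135 mm above the bench, hidden under the cap at the start.
- bottle: Brown bottle, 64 mm diameter, in a square wooden clamp frame 100 x 100 mm, 48 mm tall, screwed to the bench: it cannot move or turn. Origin: centre of the frame's underside, on the bottle's axis. The shoulder slopes from 64 mm diameter at height 77 mm to the 32 mm neck at 95 mm. Fingertips beside the cap have clear room down to 100 mm above the bench.
- carton: Plain off-white paper carton 55 x 55 x 85 mm; not needed, leave it. Origin: centre of its underside.
- salve: Short brown glass jar with black lid, 60 mm diameter, 45 mm tall; not needed, leave it. Origin: centre of its underside.
- candle: Beeswax candle, a rounded cone 60 mm wide, 78 mm tall; not needed, leave it. Origin: centre of its underside.
- tin: Flat aluminium tin, 68 mm diameter, 30 mm tall; not needed, leave it. Origin: centre of its underside.
- rod: The stirring rod itself; origin at the centre of its foot end, z along the rod to the handle end.
- cap: The cap; origin 15 mm below cap_center. A spring holds it up in its catches: pushed down 3.5 mm (about 9 N) it clears them, at 6.5 mm (about 12 N) it meets the rim. Held down, turn counter-clockwise seen from above: from 45 to 80 degrees it is free (70 is right, fixed stop at 83); clockwise is blocked. Then lift straight up without turning it for 20 mm.
Things that resemble listed ones, but are neither listed nor needed, are in the scene too. Leave any pink look-alike of the cap alone.

How it is judged:
By the outcome, as a careful person would: the job done as asked, in the order asked, and still so for the second after the job is handed in, while the arm keeps its last pose, push and grip.
It also fails if it takes over 58 s, if anything falls off the work surface, if the arm or the gripper's body presses on something with over 40 N, if the wrist force passes 120 N, or if a joint passes its speed limit or range.

### The arm

A 7-joint arm with a two-finger parallel gripper is mounted at the origin on the work surface. World frame = base frame: x ahead of the robot, y to its left, z up, the work surface at z = 0. Lengths are in m, angles in rad, forces in N, time in s.
With the tool pointing down it reaches from about 0.425 to 0.925 m from the base axis. Payload 6.8 kg.
Tool frame: the origin (TCP) lies midway between the tips of the shut fingers; the grasp point (between the pads) lies 19 mm behind it; z points along the fingers, y is the direction in which the jaws open and shut (so a half turn about z gives the same grasp; the last joint's range is limited). The gripper opens to 85 mm and grips with 20 to 120 N. Pads are 22 mm wide; open, the fingers measure 114 mm over their backs; the gripper's body (76 mm by 85 mm) begins 54 mm behind the grasp point. The pads swing forward as they close: fully open they stand 13 mm farther back than shut.
Start: joints at [1.189, 0.477, 0.022, 1.555, -0.011, 1.109, -0.083], TCP at [0.183, -0.65, 0.231] pointing down, gripper open.
Joint ranges: [-2.96, 2.96], [-0.34, 2.1], [-1.41, 1.46], [0.24, 2.44], [-1.37, 4.51], [0.17, 1.92], [-2.96, 2.96]. Speed limits (rad/s): [2.39, 2.39, 3.14, 3.14, 3.14, 3.14, 3.14].

### API

Orientations are given as a unit quaternion [w, x, y, z].
In Python, from station import status, eyes, workorder gives the robot as it stands. The module is installed in compiled form; this text tells all that it offers.
- The arm moves only by the shell command python3 -m jog 'ROWS' [FORCE]. ROWS is text: rows parted by semicolons, each of 7 numbers parted by spaces: the shift along the tool's x, y, z in m, then the turn, a rotation vector about the tool's x, y, z in degrees, then the finger opening in m, from 0 to 0.0854. In form: dx dy dz rx ry rz jaw; .... A call has 1 to 5 rows; each row is the pose to reach, as a shift and turn from the pose commanded when the call began, along the tool's axes at that moment; what a row does not reach only later rows make up. A row lasts 1/10 s, in which the tool goes at most 50 mm and 8.59 degrees, less where a joint would pass 70% of its speed; a pose out of reach is approached as far as the arm can. A call with a gripper value outside its range is refused whole. The fingers move at their own pace and stop on an object; FORCE is the grip in N (left out, the last holds). Time passes only in rows, so rows that repeat a pose let the fingers close. It gives the time, the measured TCP pose, the force and the opening at its end, in the units of the state.
- status.get_obs(): the state, without advancing time (a new reading comes with each control period).
- eyes.read_camera(name): name is "side" or "top"; returns a dict with "image" (420x560x3 uint8, red, green, blue), "intrinsics" (3x3 intrinsics, pixels), "k1" (the pictures are not rectified: a ray, as slopes to the right and down, at radius r is drawn at 1 + k1 r^2 times it, then the intrinsics apply), "position" and "orientation" of the camera in the world. Camera axes: x right, y up, looking along -z (the intrinsics and any distortion apply to the point x, -y, -z); pixel columns grow to the right and rows downward; lengths in m; the calibration is good to about 2 mm. A picture is of the moment at which its call begins. There is no depth.
- workorder.hand_in(): hands the job in, once; it reports no verdict.
The state is a dict: "t": time; "q": joint angles; "joint_vel": joint speeds; "joint_torque": joint torques, N m; "eef_pos": TCP position; "tool_rot": TCP orientation; "contact_force": force on the tool from outside, world axes, zero at the start; "torque": the same for the moment, N m; "gripper_width": opening from 0.0 (shut) to 1.0 (fully open).
Only numpy, scipy, OpenCV 4.12 (cv2) and the standard library are available. Lean on these libraries where they do the work, as an engineer would, in place of code of your own. Each camera call takes 0.05 s, during which the arm holds its last target.

## Working session

There is one attempt and no reset: what is moved stays moved. The work goes in short steps, Python scripts to look and compute and a shell command to move; the robot and the scene stay as the last step left them, time stands still between calls to the robot, and variables do not carry over. Pictures are saved under pics/ and viewed, and the job is handed in when it is done.

```bash
mkdir -p pics; ls; python3 - <<'E'
from station import status, eyes
import cv2, json
o=status.get_obs()
print({k:(v.tolist() if hasattr(v,'tolist') else v) for k,v in o.items()})
for n in('side','top'):
    c=eyes.read_camera(n); cv2.imwrite(f'pics/{n}0.png',c['image'][:,:,::-1])
    print(n,{k:(v.tolist() if hasattr(v,'tolist') else v) for k,v in c.items() if k!='image'})
E
```

```text
pics
{'t': 0.0, 'q': [1.1888595328906282, 0.47782129282500596, 0.02235421506855934, 1.5564409059789341, -0.011504723238908221, 1.1093282329202716, -0.0831058342801018], 'joint_vel': [0.0005034904356941846, 0.00013712688474228318, 0.0009755842740365766, -0.0009471590337731303, 6.906129383874668e-05, 0.002316438122264819, -0.0006313250185162463], 'joint_torque': [0.0004330990486778319, -59.64508295059204, 1.6081511601805687, -28.119542598724365, 0.012424103915691376, 0.00947232503676787, -1.7648295624894672e-06], 'eef_pos': [0.18235471227382208, -0.6492808776300552, 0.2303162589661172], 'tool_rot': [-0.0009135498303945, 0.9906408160011604, 0.1364913917003472, -0.00019771435165187067], 'contact_force': [-0.19132737823934254, -0.877150619730422, 0.14947713447544075], 'torque': [-0.00030092661742976706, 0.033340958844074134, -0.0029394528896761673], 'gripper_width': 1.0006418919091589}
side {'intrinsics': [[401.7308012950372, 0.0, 288.1976997063524], [0.0, 401.7308012950372, 207.7069524128162], [0.0, 0.0, 1.0]], 'k1': -0.04473502253901235, 'position': [0.45909189880572526, 0.48898322801431554, 0.6806773290016022], 'orientation': [-0.12096170472073244, -0.037840372757823176, 0.3670517055285847, 0.9215255925090526]}
top {'intrinsics': [[392.4627384448942, 0.0, 274.8153787581324], [0.0, 392.4627384448942, 211.6589541846267], [0.0, 0.0, 1.0]], 'k1': -0.053534682761740525, 'position': [0.49075735689468114, -0.027369682539250966, 0.8372460086783592], 'orientation': [-0.6968651051305819, -0.0326005724379649, 0.05575251201960201, 0.7142883768699896]}
```

View pics/side0.png

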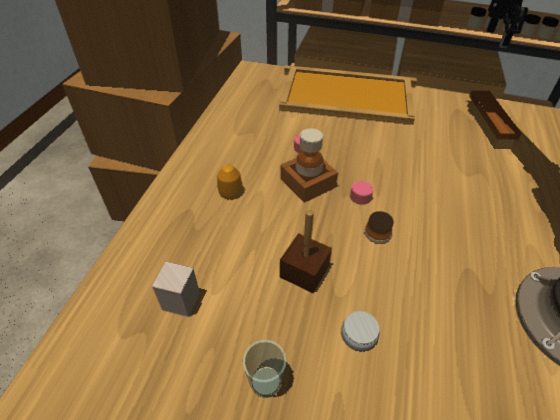

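View pics/top0.png

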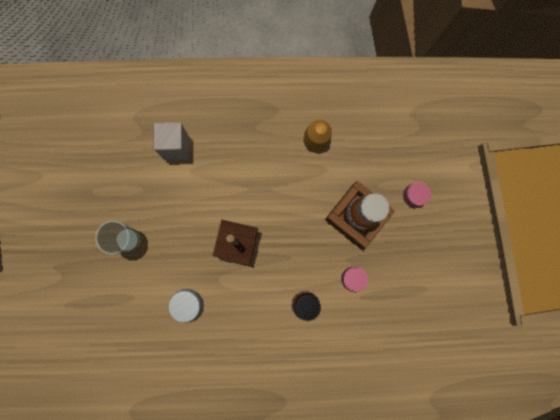

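The side view shows the rod in its dark block (305,250), the jar (265,368) and the white-capped bottle (311,145). Two pink look-alikes sit at (361,192) and (300,143). The top view shows the rod at (232,240), the jar at (115,238), the white cap at (375,207), and pinks at (418,194) and (355,279). I'll enlarge these next.

```bash
cat > h.py <<'E'
import numpy as np, cv2
from station import status, eyes
from scipy.spatial.transform import Rotation as R
def rot(q): return R.from_quat([q[1],q[2],q[3],q[0]]).as_matrix()
def ray(c,u,v):
    K=np.array(c['intrinsics']); k=c['k1']
    p=cv2.undistortPoints(np.array([[[u,v]]],float),K,np.array([k,0,0,0.]))[0,0]
    d=rot(c['orientation'])@np.array([p[0],-p[1],-1.]); return np.array(c['position']),d/np.linalg.norm(d)
def atz(c,u,v,z):
    o,d=ray(c,u,v); return o+d*(z-o[2])/d[2]
def tri(c1,p1,c2,p2):
    o1,d1=ray(c1,*p1);o2,d2=ray(c2,*p2)
    A=np.stack([d1,-d2],1);t=np.linalg.lstsq(A,o2-o1,rcond=None)[0]
    a=o1+t[0]*d1;b=o2+t[1]*d2; return (a+b)/2,np.linalg.norm(a-b)
def proj(c,P):
    p=rot(c['orientation']).T@(np.array(P)-c['position']);p=np.array([p[0]/-p[2],-p[1]/-p[2]])
    p=p*(1+c['k1']*(p@p));K=np.array(c['intrinsics']);return K[0,0]*p[0]+K[0,2],K[1,1]*p[1]+K[1,2]
def crop(c,x,y,w,h,s): 
    return cv2.resize(c['image'][y:y+h,x:x+w,::-1],None,fx=s,fy=s,interpolation=cv2.INTER_CUBIC)
def cams(tag):
    import pickle
    d={n:eyes.read_camera(n) for n in('side','top')}; pickle.dump(d,open(f'{tag}.pkl','wb')); return d
def load(tag):
    import pickle; return pickle.load(open(f'{tag}.pkl','rb'))
E
python3 - <<'E'
from h import *
d=cams('c0')
T=d['top'];S=d['side']
a=np.hstack([crop(T,200,200,80,80,5),crop(T,320,170,80,80,5)]);cv2.imwrite('pics/t1.png',a)
a=np.hstack([crop(S,265,200,80,100,5),crop(S,270,115,80,100,5)]);cv2.imwrite('pics/s1.png',a)
a=np.hstack([crop(T,80,200,80,80,5),crop(S,230,330,80,80,5)]);cv2.imwrite('pics/j1.png',a)
E
```

```text
(no output)
```

View pics/t1.png

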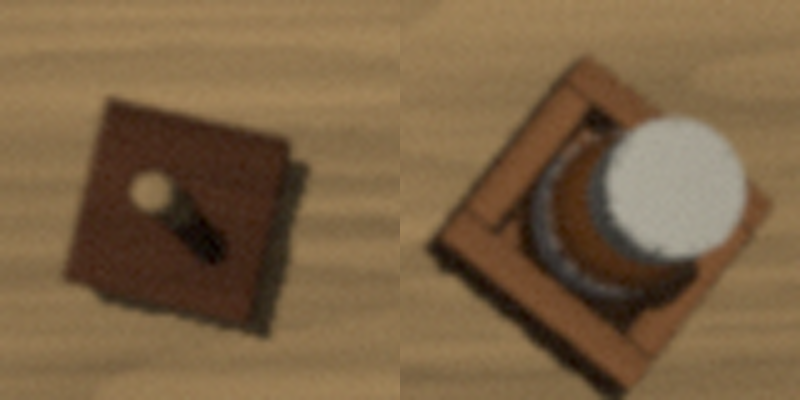

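View pics/s1.png

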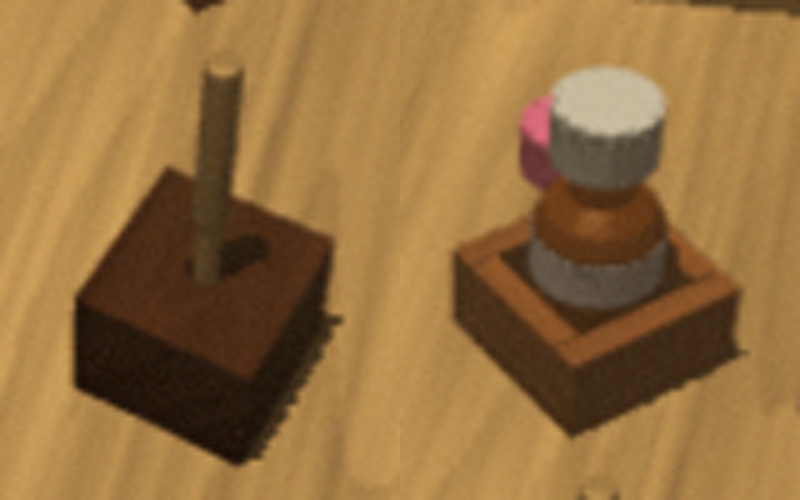

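View pics/j1.png

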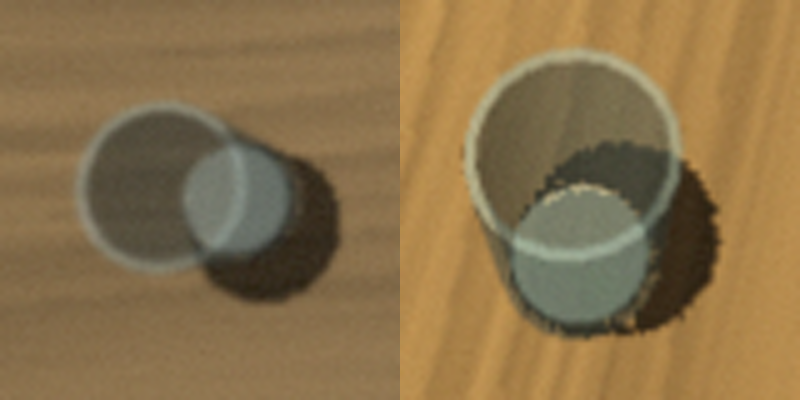

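```bash
python3 - <<'E'
from h import *
d=load('c0');T=d['top'];S=d['side']
np.set_printoptions(precision=4,suppress=True)
for n,t,s,z in [('rodtop',(230,238),(309.2,213.2),.177),('captop',(375,207.2),(311.2,135),.145),('jarrim',(112.2,236.8),(264.2,360.6),.09),('jarfloor',(127.2,239.4),(265.7,381.3),.004)]:
    print(n,tri(T,t,S,s),'T',atz(T,*t,z)[:2],'S',atz(S,*s,z)[:2])
# holder top corners from top (z .06), frame corners z .048
print('holder',[atz(T,200+x/5,200+y/5,.06)[:2] for x,y in((108,97),(290,142),(248,323),(66,278))])
print('holderS',[atz(S,265+x/5,200+y/5,.06)[:2] for x,y in((168,167),(334,240),(248,380),(77,297))])
print('bottle frame',[atz(T,320+x/5,170+y/5,.048)[:2] for x,y in((188,53),(372,205),(222,395),(38,243))])
for n,u,v,z in [('carton',170,125+0,.085),('candle',319,132,.04),('salve',307,306,.045),('tin',185,306,.03),('pinkA',418,194,.03),('pinkB',355,279,.03)]: print(n,atz(T,u,v,z))
o=status.get_obs();print(rot(o['tool_rot']))
E
```

```text
rodtop (array([0.5313, 0.0266, 0.1733]), np.float64(0.0007446161662294713)) T [0.5307 0.0263] S [0.5311 0.0299]
captop (array([ 0.5821, -0.2325,  0.1434]), np.float64(0.0008367587080904136)) T [ 0.5815 -0.232 ] S [ 0.5822 -0.2304]
jarrim (array([0.544 , 0.2587, 0.0854]), np.float64(0.0006651763879025214)) T [0.5433 0.2569] S [0.5437 0.2605]
jarfloor (array([0.5437, 0.2589, 0.0003]), np.float64(0.0005191010996629636)) T [0.5432 0.2576] S [0.5435 0.2602]
holder [array([0.5751, 0.0519]), array([ 0.5555, -0.0199]), array([ 0.4846, -0.0019]), array([0.504 , 0.0692])]
holderS [array([ 0.5565, -0.0173]), array([0.4855, 0.0013]), array([0.5044, 0.0735]), array([0.5748, 0.054 ])]
bottle frame [array([ 0.6505, -0.2276]), array([ 0.5854, -0.3008]), array([ 0.5094, -0.234 ]), array([ 0.573 , -0.1616])]
carton [0.763  0.1501 0.085 ]
candle [ 0.7584 -0.1529  0.04  ]
salve [ 0.3997 -0.1136  0.045 ]
tin [0.4049 0.1305 0.03  ]
pinkA [ 0.6228 -0.3607  0.03  ]
pinkB [ 0.449 -0.216  0.03 ]
[[ 0.9627  0.2704 -0.0004]
 [ 0.2704 -0.9627  0.001 ]
 [-0.0001 -0.0011 -1.    ]]
```

```bash
cat > to.py <<'E'
import sys
from h import *
np.set_printoptions(precision=4,suppress=True)
o=status.get_obs(); p=np.array(o['eef_pos']); M=rot(o['tool_rot'])
print('t',o['t'],'p',p,'F',np.array(o['contact_force']),'tq',np.array(o['torque']),'w',o['gripper_width']*85.4,'q',np.array(o['q']))
print('x',M[:,0],'y',M[:,1],'z',M[:,2])
if len(sys.argv)>3: print('shift',M.T@(np.array([float(a) for a in sys.argv[1:4]])-p))
E
python3 to.py .53 .027 .231
python3 -m jog '0.034 -0.0365 0 0 0 0 0.085; 0.068 -0.073 0 0 0 0 0.085; 0.102 -0.1095 0 0 0 0 0.085; 0.136 -0.146 0 0 0 0 0.085; 0.17 -0.1825 0 0 0 0 0.085' 30
python3 to.py .53 .027 .231
```

```text
t 0.2 p [ 0.1824 -0.6495  0.2307] F [-1.2081  0.8308  0.8876] tq [-0.0332  0.0017  0.0215] w 85.51200486272387 q [ 1.1889  0.4775  0.0224  1.556  -0.0115  1.1093 -0.0831]
x [ 0.9627  0.2704 -0.0001] y [ 0.2704 -0.9627 -0.0011] z [-0.0004  0.001  -1.    ]
shift [ 0.5176 -0.5573  0.0003]
t: 0.7
eef_pos: [0.2974, -0.4263, 0.2313]
tool_rot: [0.0, 0.991, 0.136, 0.0]
contact_force: [1.6, -0.2, -0.2]
gripper_width: 0.992
t 0.7 p [ 0.2974 -0.4263  0.2313] F [ 1.6424 -0.1735 -0.2207] tq [-0.0453 -0.0362  0.0175] w 84.7367617096241 q [ 0.9061  0.2253 -0.0751  1.9196  0.02    0.9972 -0.4751]
x [0.9628 0.2703 0.0001] y [ 0.2703 -0.9628  0.0002] z [ 0.0001 -0.0002 -1.    ]
shift [ 0.3464 -0.3736  0.0003]
```

```bash
python3 -m jog '0.034 -0.0365 0 0 0 0 0.085; 0.068 -0.073 0 0 0 0 0.085; 0.102 -0.1095 0 0 0 0 0.085; 0.136 -0.146 0 0 0 0 0.085; 0.17 -0.1825 0 0 0 0 0.085'
python3 -m jog '0.034 -0.0365 0 0 0 0 0.085; 0.068 -0.073 0 0 0 0 0.085; 0.102 -0.1095 0 0 0 0 0.085; 0.136 -0.146 0 0 0 0 0.085; 0.17 -0.1825 0 0 0 0 0.085'
python3 -m jog '0 0 0 0 0 0 0.085; 0 0 0 0 0 0 0.05;0 0 0 0 0 0 0.05'
python3 to.py .53 .027 .231
python3 - <<'E'
from h import *
d=cams('c1')
cv2.imwrite('pics/a1.png',np.hstack([crop(d['top'],160,170,140,140,2.8),crop(d['side'],240,130,140,140,2.8)]))
E
```

```text
t: 1.2
eef_pos: [0.4116, -0.2047, 0.2315]
tool_rot: [0.0, 0.991, 0.136, 0.0]
contact_force: [1.3, -0.0, -0.6]
gripper_width: 0.998
t: 1.7
eef_pos: [0.5261, 0.0169, 0.2314]
tool_rot: [0.0, 0.991, 0.136, 0.0]
contact_force: [0.4, -0.3, -0.2]
gripper_width: 0.995
t: 2.0
eef_pos: [0.5249, 0.0137, 0.231]
tool_rot: [0.0, 0.991, 0.136, -0.001]
contact_force: [0.3, 0.1, 0.0]
gripper_width: 0.684
t 2.0 p [0.5249 0.0137 0.231 ] F [0.266  0.1044 0.0051] tq [ 0.0107 -0.0119 -0.0106] w 58.447820171614616 q [ 0.2169  0.2636 -0.4273  1.8881  0.128   1.0175 -1.5636]
x [ 0.9632  0.2689 -0.0012] y [ 0.2689 -0.9632  0.0006] z [-0.001  -0.0009 -1.    ]
shift [ 0.0085 -0.0115 -0.0001]
```

View pics/a1.png

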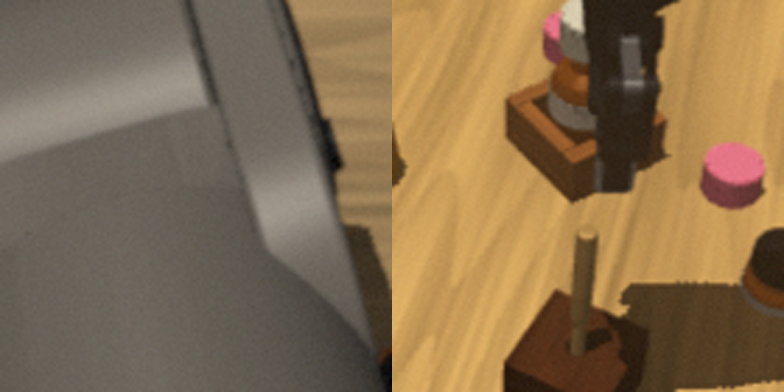

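```bash
python3 -m jog '0.0085 -0.0115 0 0 0 0 0.05; 0.0085 -0.0115 0 0 0 0 0.05; 0.0085 -0.0115 0.02 0 0 0 0.05; 0.0085 -0.0115 0.04 0 0 0 0.05; 0.0085 -0.0115 0.04 0 0 0 0.05'
python3 to.py .53 .027 .131
python3 - <<'E'
from h import *
d=cams('c2')
cv2.imwrite('pics/a2.png',crop(d['side'],240,130,140,140,4))
E
```

```text
t: 2.6
eef_pos: [0.5288, 0.0282, 0.1891]
tool_rot: [-0.0, 0.991, 0.137, -0.002]
contact_force: [-0.3, 0.2, -0.8]
gripper_width: 0.585
t 2.6 p [0.5288 0.0282 0.1891] F [-0.3162  0.1504 -0.7523] tq [0.0154 0.0369 0.0266] w 49.94247236087351 q [ 0.1832  0.3216 -0.4269  1.9193  0.1621  0.9387 -1.6179]
x [ 0.9627  0.2706 -0.0045] y [ 0.2706 -0.9627 -0.0009] z [-0.0046 -0.0004 -1.    ]
shift [0.0011 0.0015 0.0581]
```

View pics/a2.png

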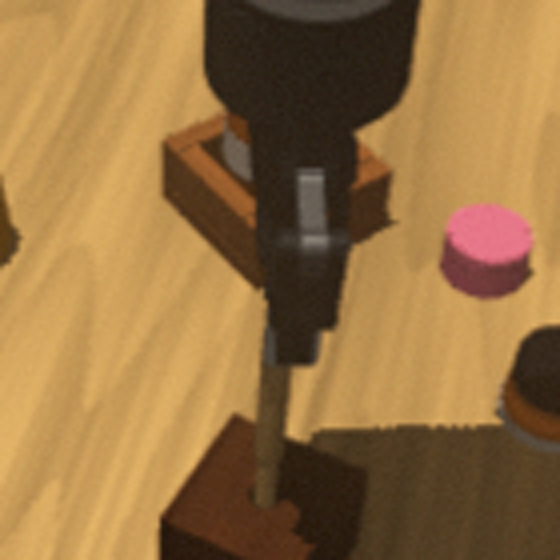

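```bash
python3 - <<'E'
from h import *
d=load('c2');S=d['side'];o=status.get_obs();p=np.array(o['eef_pos']);M=rot(o['tool_rot'])
f=lambda q:(np.array(proj(S,q))-[240,130])*4
for h in (.025,.033,.037):
    q=p-M[:,1]*h+[0,0,.005]
    print(h,f(q),f(q+M[:,0]*.011),f(q-M[:,0]*.011))
for xy in((.530,.027),(.531,.0275),(.53,.03)): print(xy,f([*xy,.15]),f([*xy,.06]))
E
```

```text
0.025 [285.0660953  343.65394818] [258.07690329 343.72950244] [312.02329128 343.57764851]
0.033 [286.25013187 358.36017727] [259.03384746 358.44438829] [313.43378952 358.27483979]
0.037 [286.84940231 365.8065718 ] [259.51821181 365.89522801] [314.14764404 365.71659143]
(0.53, 0.027) [277.21764392 370.10978944] [266.43890739 493.54255342]
(0.531, 0.0275) [274.74962942 370.47894436] [264.17895754 493.9085001 ]
(0.53, 0.03) [275.74007094 375.08132929] [265.05832646 498.40507823]
```

```bash
python3 -m jog '0.004 0.0015 0 0 0 0 0.05; 0.004 0.0015 0.02 0 0 0 0.05; 0.004 0.0015 0.04 0 0 0 0.05; 0.004 0.0015 0.057 0 0 0 0.05; 0.004 0.0015 0.057 0 0 0 0.05'
python3 -m jog '0 0 0 0 0 0 0.025; 0 0 0 0 0 0 0.025; 0 0 0 0 0 0 0.025'
python3 to.py
python3 - <<'E'
from h import *
d=cams('c3')
cv2.imwrite('pics/a3.png',crop(d['side'],240,150,140,140,4))
E
```

```text
t: 3.2
eef_pos: [0.5343, 0.0279, 0.1333]
tool_rot: [-0.0, 0.991, 0.136, -0.001]
contact_force: [-0.3, -0.1, -0.4]
gripper_width: 0.59
t: 3.5
eef_pos: [0.5357, 0.0282, 0.1355]
tool_rot: [0.0, 0.991, 0.136, 0.001]
contact_force: [0.7, -0.2, -0.9]
gripper_width: 0.294
t 3.5 p [0.5357 0.0282 0.1355] F [ 0.6618 -0.2219 -0.8588] tq [ 0.0604 -0.0315 -0.0303] w 25.11667436047319 q [ 0.1621  0.3977 -0.4081  1.9556  0.2109  0.827  -1.6579]
x [0.9628 0.2703 0.0021] y [ 0.2703 -0.9628  0.0005] z [ 0.0022  0.0001 -1.    ]
```

View pics/a3.png

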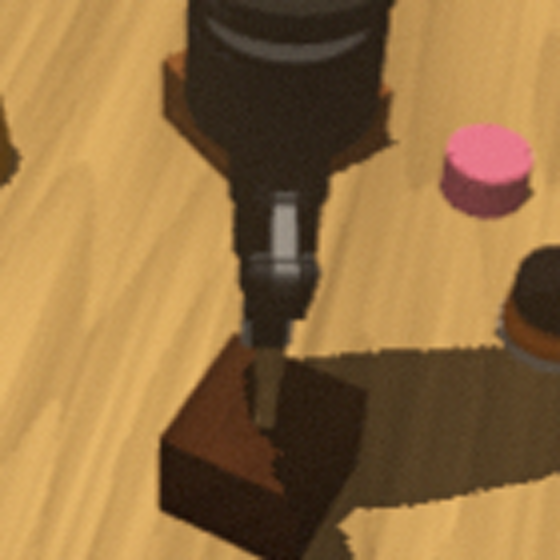

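```bash
python3 -m jog '-0.0015 0 0.002 0 0 0 0.025; -0.0015 0 0.002 0 0 0 0.016; -0.0015 0 0.002 0 0 0 0.016; -0.0015 0 0.002 0 0 0 0.008;-0.0015 0 0.002 0 0 0 0.008' 30
python3 to.py
python3 -m jog '0 0 0 0 0 0 0.005; 0 0 0 0 0 0 0.005; 0 0 0 0 0 0 0.005' 30
python3 to.py
```

```text
t: 4.1
eef_pos: [0.5335, 0.0276, 0.1323]
tool_rot: [0.0, 0.991, 0.136, 0.0]
contact_force: [-0.2, -0.4, 1.1]
gripper_width: 0.154
t 4.1 p [0.5335 0.0276 0.1323] F [-0.1554 -0.4462  1.0585] tq [-0.1748  0.0168 -0.0212] w 13.125169461196217 q [ 0.1622  0.3998 -0.4072  1.9616  0.2125  0.8212 -1.6591]
x [0.9628 0.2703 0.    ] y [ 0.2703 -0.9628  0.0002] z [ 0.0001 -0.0002 -1.    ]
t: 4.4
eef_pos: [0.5334, 0.0276, 0.1323]
tool_rot: [0.0, 0.991, 0.136, 0.0]
contact_force: [0.1, -1.0, -0.4]
gripper_width: 0.157
t 4.4 p [0.5334 0.0276 0.1323] F [ 0.0619 -0.9738 -0.361 ] tq [-0.2711 -0.0232  0.025 ] w 13.379007681348448 q [ 0.1621  0.3998 -0.4072  1.9617  0.2125  0.8211 -1.6591]
x [0.9628 0.2703 0.    ] y [ 0.2703 -0.9628  0.0002] z [ 0.0001 -0.0002 -1.    ]
```

```bash
python3 -m jog '0 0 -0.01 0 0 0 0.005; 0 0 -0.02 0 0 0 0.005; 0 0 -0.03 0 0 0 0.005; 0 0 -0.04 0 0 0 0.005; 0 0 -0.055 0 0 0 0.005' 40
python3 to.py
python3 -m jog '0 0 -0.02 0 0 0 0.005; 0 0 -0.04 0 0 0 0.005; 0 0 -0.06 0 0 0 0.005; 0 0 -0.07 0 0 0 0.005; 0 0 -0.07 0 0 0 0.005'
python3 to.py .5435 .2585 .2573
python3 - <<'E'
from h import *
d=cams('c4')
cv2.imwrite('pics/a4.png',crop(d['side'],220,110,160,180,3.3))
E
```

```text
t: 4.9
eef_pos: [0.5331, 0.0277, 0.1881]
tool_rot: [-0.0, 0.991, 0.136, -0.0]
contact_force: [0.8, 1.2, -1.1]
gripper_width: 0.151
t 4.9 p [0.5331 0.0277 0.1881] F [ 0.7549  1.2015 -1.1073] tq [-0.0079 -0.0273  0.0083] w 12.936814099129789 q [ 0.1835  0.3274 -0.4262  1.9139  0.1659  0.9348 -1.6187]
x [ 0.9627  0.2704 -0.0004] y [ 0.2704 -0.9627 -0.0001] z [-0.0004 -0.     -1.    ]
t: 5.4
eef_pos: [0.5343, 0.0279, 0.2591]
tool_rot: [0.0, 0.991, 0.136, 0.002]
contact_force: [0.4, 0.1, -0.7]
gripper_width: 0.15
t 5.4 p [0.5343 0.0279 0.2591] F [ 0.4471  0.1224 -0.6506] tq [0.063  0.0302 0.0111] w 12.848759367982781 q [ 0.2016  0.2507 -0.4378  1.8362  0.1205  1.0773 -1.5782]
x [0.9628 0.2703 0.0032] y [ 0.2703 -0.9628  0.0008] z [ 0.0033  0.0001 -1.    ]
shift [ 0.0712 -0.2195  0.0019]
```

View pics/a4.png

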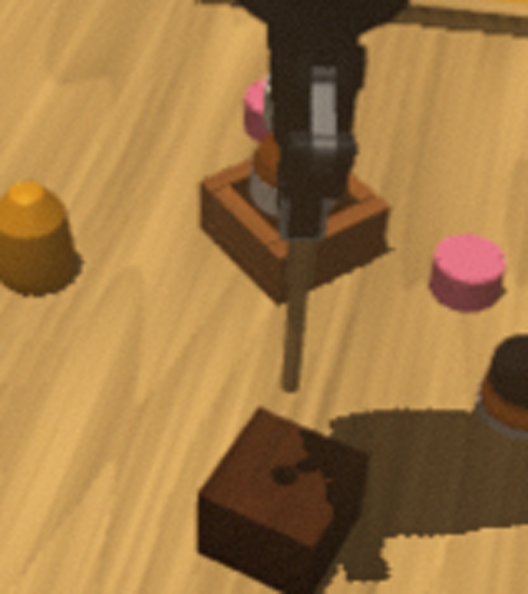

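```bash
python3 -m jog '0.015 -0.044 0 0 0 0 0.005; 0.03 -0.088 0 0 0 0 0.005; 0.045 -0.132 0 0 0 0 0.005; 0.06 -0.175 0 0 0 0 0.005; 0.073 -0.219 0 0 0 0 0.005' 
python3 -m jog '0 0 0 0 0 0 0.005; 0 0 0 0 0 0 0.005; 0 0 0.02 0 0 0 0.005;0 0 0.02 0 0 0 0.005'
python3 to.py .545 .2585 .24
python3 - <<'E'
from h import *
d=cams('c5')
cv2.imwrite('pics/a5.png',np.hstack([crop(d['side'],190,220,150,200,2.6),crop(d['top'],40,170,150,200,2.6)]))
E
```

```text
t: 6.0
eef_pos: [0.544, 0.2595, 0.2558]
tool_rot: [0.0, 0.991, 0.136, -0.001]
contact_force: [1.4, 1.2, -1.0]
gripper_width: 0.154
t: 6.4
eef_pos: [0.5434, 0.2551, 0.2342]
tool_rot: [0.002, 0.991, 0.135, -0.003]
contact_force: [-0.9, -0.3, -1.3]
gripper_width: 0.154
t 6.4 p [0.5434 0.2551 0.2342] F [-0.8612 -0.2922 -1.3444] tq [-0.018   0.0686  0.0031] w 13.166560630416248 q [-0.1519  0.4026 -0.5113  1.7054  0.2175  1.0966 -2.0296]
x [ 0.9634  0.2681 -0.0056] y [ 0.2681 -0.9634  0.0024] z [-0.0047 -0.0038 -1.    ]
shift [ 0.0024 -0.0028 -0.0058]
```

View pics/a5.png

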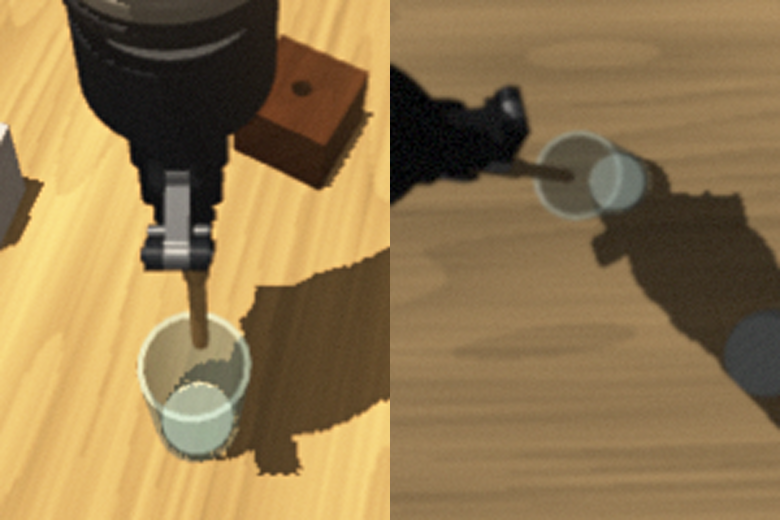

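```bash
python3 -m jog '-0.01 -0.002 0 0 7.5 0 0.005; -0.021 -0.002 0 0 15 0 0.005; -0.021 -0.002 0 0 15 0 0.005; -0.021 -0.002 0.02 0 15 0 0.005; -0.021 -0.002 0.04 0 15 0 0.005' 
python3 to.py
python3 - <<'E'
from h import *
d=cams('c6')
cv2.imwrite('pics/a6.png',np.hstack([crop(d['side'],190,220,150,200,2.6),crop(d['top'],40,170,150,200,2.6)]))
E
```

```text
t: 7.0
eef_pos: [0.5247, 0.254, 0.1987]
tool_rot: [-0.018, 0.982, 0.135, 0.131]
contact_force: [0.0, 0.2, -1.4]
gripper_width: 0.148
t 7.0 p [0.5247 0.254  0.1987] F [ 0.0074  0.1714 -1.3789] tq [-0.1196  0.3    -0.0114] w 12.659704142867941 q [-0.1819  0.2809 -0.4962  1.9877  0.3643  0.6875 -2.2013]
x [0.9296 0.2597 0.2616] y [ 0.269  -0.9632  0.0004] z [ 0.2521  0.07   -0.9652]
```

View pics/a6.png

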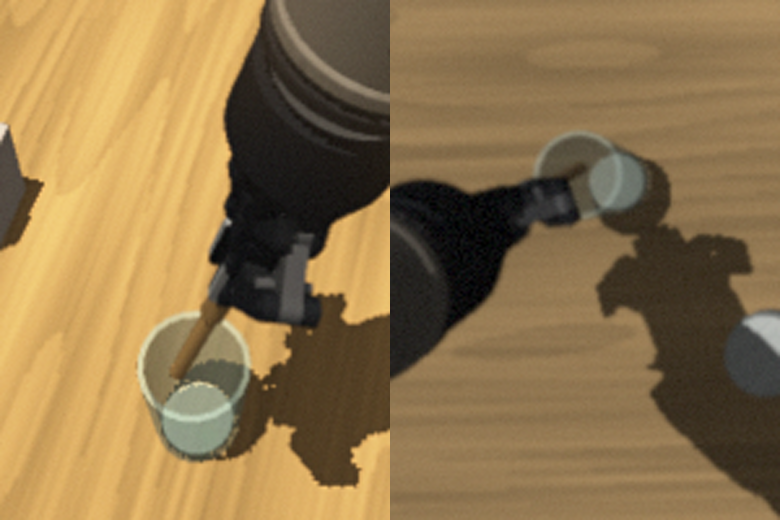

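```bash
python3 -m jog '-0.006 0 0.018 0 0 0 0.005; -0.012 0 0.036 0 0 0 0.005; -0.018 0 0.054 0 0 0 0.005; -0.0205 0 0.064 0 0 0 0.005; -0.0205 0 0.064 0 0 0 0.005' 
python3 to.py
python3 - <<'E'
from h import *
o=status.get_obs();print(np.array(o['eef_pos'])+rot(o['tool_rot'])[:,2]*.1203)
d=cams('c7')
cv2.imwrite('pics/a7.png',np.hstack([crop(d['side'],190,220,150,200,2.6),crop(d['top'],40,170,150,200,2.6)]))
E
```

```text
t: 7.6
eef_pos: [0.5206, 0.2532, 0.1298]
tool_rot: [-0.017, 0.982, 0.135, 0.129]
contact_force: [-0.6, -0.1, -0.4]
gripper_width: 0.154
t 7.6 p [0.5206 0.2532 0.1298] F [-0.6487 -0.1365 -0.4178] tq [-0.0747  0.3456 -0.039 ] w 13.130107156777248 q [-0.2432  0.3694 -0.4377  2.0548  0.4811  0.5532 -2.3205]
x [0.9304 0.2609 0.2575] y [ 0.2699 -0.9629  0.0007] z [ 0.2481  0.0689 -0.9663]
[0.55048929 0.26151847 0.01353908]
```

View pics/a7.png

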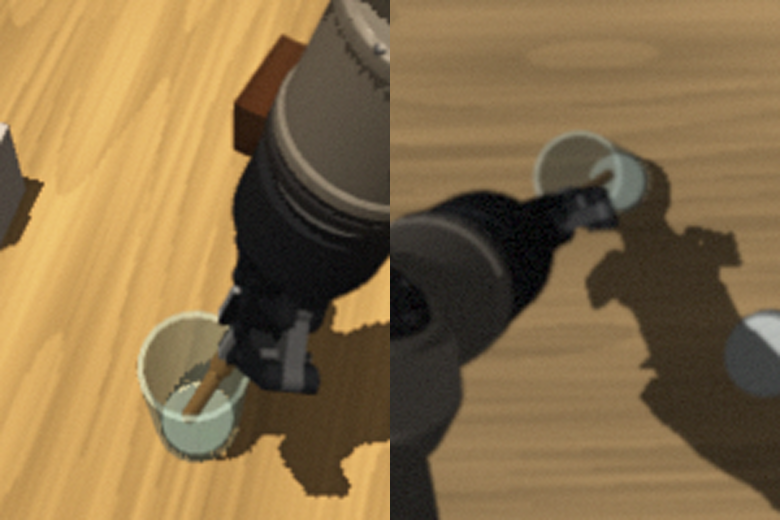

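```bash
python3 -m jog '-0.001 0 0.003 0 0 0 0.005; -0.0015 0 0.006 0 0 0 0.005;-0.0015 0 0.006 0 0 0 0.005' 
python3 to.py
python3 -m jog '0 0 0 0 0 0 0.02; 0 0 0 0 0 0 0.02; 0 0 0 0 0 0 0.03; 0 0 0 0 0 0 0.04; 0 0 0 0 0 0 0.05'
python3 to.py
python3 - <<'E'
from h import *
d=cams('c8')
cv2.imwrite('pics/a8.png',np.hstack([crop(d['side'],190,220,150,200,2.6),crop(d['top'],40,170,150,200,2.6)]))
E
```

```text
t: 8.0
eef_pos: [0.5207, 0.2536, 0.124]
tool_rot: [-0.018, 0.982, 0.135, 0.129]
contact_force: [0.4, 0.2, 0.1]
gripper_width: 0.153
t 8.0 p [0.5207 0.2536 0.124 ] F [0.3653 0.1578 0.0985] tq [-0.0679  0.2811  0.0149] w 13.077029552868003 q [-0.2503  0.3775 -0.4305  2.0598  0.4938  0.5399 -2.3333]
x [0.93   0.261  0.2588] y [ 0.2702 -0.9628  0.0001] z [ 0.2492  0.0698 -0.9659]
t: 8.5
eef_pos: [0.5207, 0.2538, 0.1241]
tool_rot: [-0.018, 0.982, 0.135, 0.129]
contact_force: [-0.3, 0.0, -0.5]
gripper_width: 0.585
t 8.5 p [0.5207 0.2538 0.1241] F [-0.317   0.0357 -0.5098] tq [-0.0656  0.3122  0.0176] w 50.00078781180388 q [-0.2503  0.3775 -0.4306  2.0597  0.4936  0.5398 -2.3332]
x [0.9299 0.2611 0.2589] y [ 0.2703 -0.9628 -0.0001] z [ 0.2493  0.0701 -0.9659]
```

View pics/a8.png

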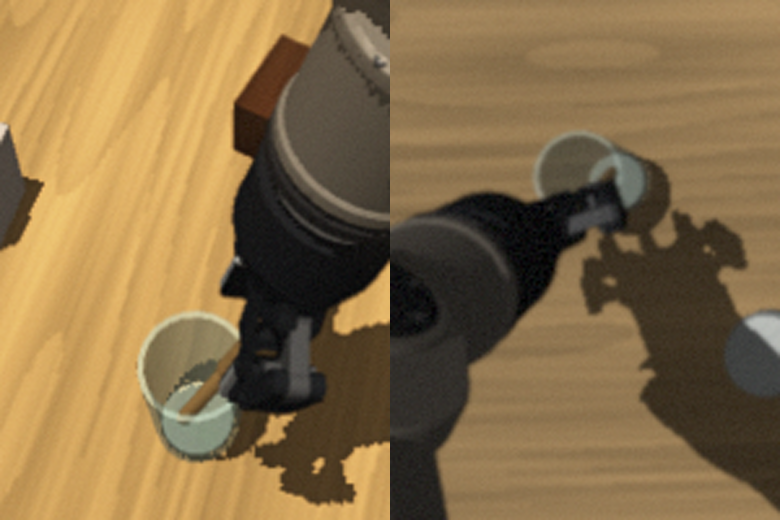

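```bash
python3 -m jog '0 0 0 0 0 0 0.07; 0 0 -0.01 0 0 0 0.08; 0 0 -0.03 0 0 0 0.085; 0 0 -0.055 0 0 0 0.085; 0 0 -0.08 0 0 0 0.085' 
python3 -m jog '0 0 -0.03 0 0 0 0.085; 0 0 -0.06 0 0 0 0.085; 0 0 -0.09 0 0 0 0.085; 0 0 -0.09 0 0 0 0.085'
python3 to.py
python3 - <<'E'
from h import *
d=cams('c9')
cv2.imwrite('pics/a9.png',np.hstack([crop(d['side'],190,220,150,200,2.6),crop(d['top'],40,170,150,200,2.6)]))
E
```

```text
t: 9.1
eef_pos: [0.5002, 0.2481, 0.2025]
tool_rot: [-0.018, 0.982, 0.135, 0.129]
contact_force: [-0.3, 0.6, -0.2]
gripper_width: 0.994
t: 9.5
eef_pos: [0.4792, 0.2433, 0.2934]
tool_rot: [-0.019, 0.982, 0.136, 0.133]
contact_force: [1.3, 0.4, 0.4]
gripper_width: 0.995
t 9.5 p [0.4792 0.2433 0.2934] F [1.3237 0.4417 0.4295] tq [-0.0399  0.203   0.0588] w 84.98260396884794 q [-0.1158  0.092  -0.5554  1.9692  0.198   0.8522 -2.0722]
x [0.9278 0.261  0.2664] y [ 0.2711 -0.9625 -0.0011] z [ 0.2561  0.0732 -0.9639]
```

View pics/a9.png

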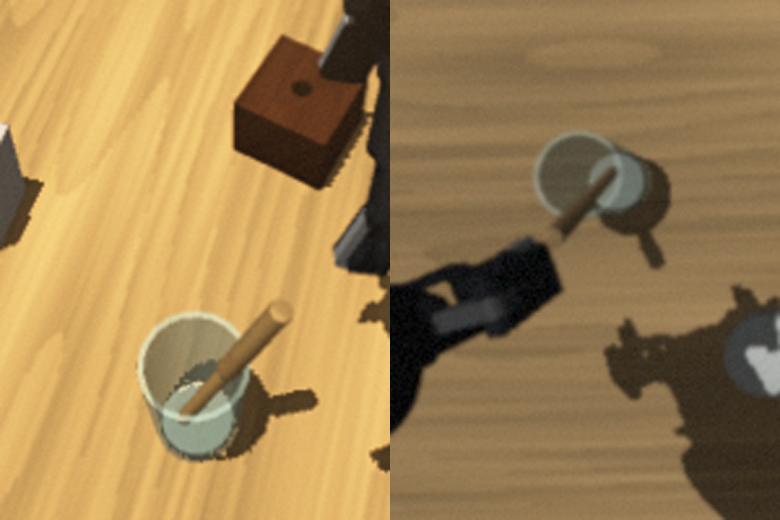

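```bash
python3 to.py .583 -.2315 .27; python3 - <<'E'
from h import *
M=rot(status.get_obs()['tool_rot'])
Mt=np.array([[.9627,.2704,0],[.2704,-.9627,0],[0,0,-1]]).T
print(R.from_matrix(M.T@Mt).as_rotvec(degrees=True))
E
```

```text
t 9.6 p [0.4783 0.2419 0.2893] F [0.6772 0.229  0.1378] tq [-0.0603  0.2128  0.0034] w 85.0822561679717 q [-0.1165  0.0964 -0.5541  1.9733  0.1999  0.8503 -2.0737]
x [0.9294 0.261  0.2608] y [ 0.2704 -0.9628  0.0002] z [ 0.2511  0.0703 -0.9654]
shift [-0.0313  0.484   0.0116]
[ 9.72851359e-03 -1.51150580e+01 -2.31906076e-03]
```

```bash
python3 -m jog '-0.003 0.045 0 0 -5 0 0.085; -0.006 0.09 0 0 -10 0 0.085; -0.009 0.135 0 0 -15 0 0.085; -0.012 0.18 0.002 0 -15 0 0.085; -0.016 0.225 0.005 0 -15 0 0.085' 
python3 to.py .583 -.2315 .27
```

```text
t: 10.1
eef_pos: [0.5257, 0.0196, 0.2777]
tool_rot: [-0.0, 0.991, 0.137, -0.001]
contact_force: [0.9, 0.2, -0.3]
gripper_width: 0.997
t 10.1 p [0.5257 0.0196 0.2777] F [ 0.9264  0.1866 -0.2946] tq [ 0.1071 -0.1047 -0.0112] w 85.16084670104797 q [ 0.1756  0.2153 -0.3842  1.8309  0.0885  1.1146 -1.5365]
x [ 0.9627  0.2706 -0.0023] y [ 0.2706 -0.9627 -0.0009] z [-0.0025  0.0003 -1.    ]
shift [-0.0128  0.2572  0.0074]
```

```bash
python3 -m jog '-0.002 0.045 0 0 0 0 0.085; -0.005 0.09 0 0 0 0 0.085; -0.008 0.135 0 0 0 0 0.085; -0.01 0.18 0 0 0 0 0.085; -0.012 0.225 0 0 0 0 0.085' 
python3 -m jog '0 0.025 0.005 0 0 0 0.085; 0 0.03 0.01 0 0 0 0.085; 0 0.03 0.03 0 0 0 0.085; 0 0.03 0.05 0 0 0 0.085; 0 0.03 0.05 0 0 0 0.085' 
python3 to.py .583 -.2315 .111
python3 - <<'E'
from h import *
d=cams('c10')
cv2.imwrite('pics/a10.png',np.hstack([crop(d['side'],240,80,130,130,3),crop(d['top'],300,130,130,130,3)]))
E
```

```text
t: 10.6
eef_pos: [0.5743, -0.2002, 0.2776]
tool_rot: [-0.0, 0.991, 0.137, -0.001]
contact_force: [-0.1, -0.2, -0.3]
gripper_width: 0.998
t: 11.1
eef_pos: [0.5806, -0.2255, 0.2251]
tool_rot: [-0.002, 0.991, 0.137, -0.003]
contact_force: [-0.2, 0.8, -0.2]
gripper_width: 0.996
t 11.1 p [ 0.5806 -0.2255  0.2251] F [-0.2194  0.7581 -0.1927] tq [ 0.0062  0.0503 -0.0072] w 85.03445612812726 q [ 0.4507  0.4138 -0.2395  1.6736  0.1073  1.0748 -1.1166]
x [ 0.9623  0.2719 -0.0062] y [ 0.2719 -0.9623 -0.0047] z [-0.0072  0.0029 -1.    ]
shift [0.0014 0.007  0.1141]
```

View pics/a10.png

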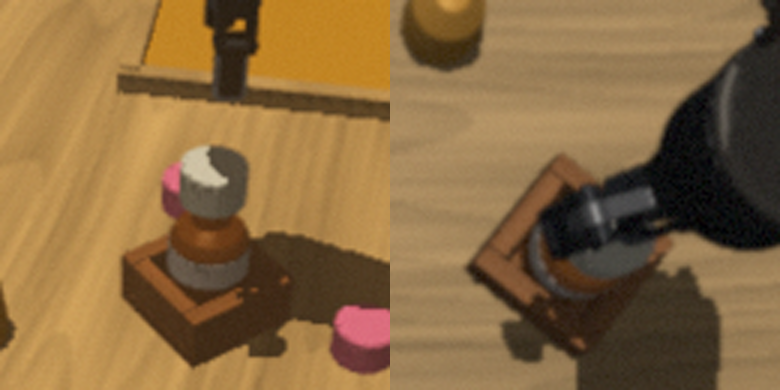

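```bash
python3 -m jog '0.001 0.006 0 0 0 0 0.085; 0.001 0.006 0.02 0 0 0 0.085; 0.001 0.006 0.04 0 0 0 0.085; 0.001 0.006 0.05 0 0 0 0.085; 0.001 0.006 0.05 0 0 0 0.085' 
python3 -m jog '0 0 0 0 0 0 0.085; 0 0 0 0 0 0 0.085'
python3 to.py .583 -.2315 .111
python3 - <<'E'
from h import *
d=cams('c11');S=d['side']
cv2.imwrite('pics/a11.png',np.hstack([crop(d['side'],260,80,100,100,4),crop(d['top'],320,150,100,100,4)]))
o=status.get_obs();p=np.array(o['eef_pos']);M=rot(o['tool_rot'])
for n in (('side',260,80),('top',320,150)):
  f=lambda q:(np.array(proj(d[n[0]],q))-n[1:])*4
  print(n,'cap top',f([.583,-.2315,.145]),'finger near ±11', [f(p-s*M[:,1]*.0425+M[:,0]*a+[0,0,.013]) for s in(1,-1) for a in (-.011,0,.011)])
E
```

```text
t: 11.7
eef_pos: [0.585, -0.2329, 0.1785]
tool_rot: [-0.0, 0.991, 0.136, -0.001]
contact_force: [0.5, -0.5, 0.2]
gripper_width: 0.997
t: 11.9
eef_pos: [0.5863, -0.2331, 0.1806]
tool_rot: [0.0, 0.991, 0.136, 0.001]
contact_force: [0.2, 0.3, -0.7]
gripper_width: 0.992
t 11.9 p [ 0.5863 -0.2331  0.1806] F [ 0.1538  0.2744 -0.6807] tq [ 0.025  -0.0366 -0.086 ] w 84.71727996134123 q [ 0.4521  0.4648 -0.2322  1.7045  0.1243  0.9846 -1.122 ]
x [0.9627 0.2704 0.0017] y [ 0.2704 -0.9627  0.0012] z [ 0.002  -0.0007 -1.    ]
shift [-0.0029 -0.0025  0.0696]
('side', 260, 80) cap top [203.79950951 218.60803205] finger near ±11 [array([230.26680731, 189.1916898 ]), array([209.01177727, 189.05782412]), array([187.7359295 , 188.92891734]), array([219.31377992,  98.68539776]), array([199.47224271,  98.52445916]), array([179.61296634,  98.36907652])]
('top', 320, 150) cap top [218.61131209 225.53640241] finger near ±11 [array([168.13977377, 256.39817044]), array([159.76370319, 231.41130158]), array([151.40610647, 206.51078017]), array([355.98344352, 197.93836992]), array([347.39685825, 173.3527588 ]), array([338.82347505, 148.85241172])]
```

View pics/a11.png

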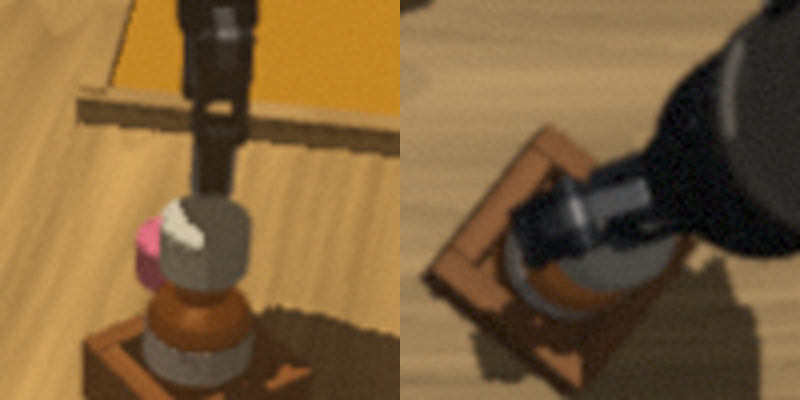

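```bash
python3 -m jog '0 0 0.02 0 0 0 0.085; 0 0 0.04 0 0 0 0.085; 0 0 0.055 0 0 0 0.085; 0 0 0.068 0 0 0 0.085; 0 0 0.068 0 0 0 0.085' 
for i in 1 2; do python3 to.py .584 -.232 .111
python3 -m jog '0 0 0 0 0 0 0.085; 0 0 0 0 0 0 0.07' 30 >/dev/null; done
python3 to.py .584 -.232 .111
python3 - <<'E'
from h import *
d=cams('c12');S=d['side']
cv2.imwrite('pics/a12.png',np.hstack([crop(d['side'],260,80,100,100,4),crop(d['top'],320,150,100,100,4)]))
E
```

```text
t: 12.5
eef_pos: [0.5844, -0.2325, 0.1095]
tool_rot: [-0.001, 0.991, 0.137, -0.001]
contact_force: [-0.1, 0.1, -0.3]
gripper_width: 0.996
t 12.5 p [ 0.5844 -0.2325  0.1095] F [-0.1418  0.1074 -0.2982] tq [0.0202 0.0104 0.0027] w 85.04020599060426 q [ 0.4427  0.5455 -0.2211  1.758   0.1507  0.8577 -1.1434]
x [ 0.9627  0.2705 -0.0026] y [ 0.2705 -0.9627 -0.0017] z [-0.0029  0.001  -1.    ]
shift [-0.0003 -0.0006 -0.0015]
t 12.7 p [ 0.5862 -0.2331  0.1122] F [-0.0212  0.4755  0.7728] tq [0.0163 0.0018 0.0309] w 72.99629722687334 q [ 0.4428  0.5426 -0.2214  1.7555  0.1506  0.8584 -1.1433]
x [0.9628 0.2704 0.0014] y [ 0.2704 -0.9628  0.0009] z [ 0.0016 -0.0005 -1.    ]
shift [-0.0019 -0.0016  0.0012]
t 12.9 p [ 0.5859 -0.233   0.1119] F [0.38   0.6456 0.6677] tq [ 0.0066 -0.0223 -0.0087] w 72.63397131497412 q [ 0.4429  0.5427 -0.2214  1.7561  0.1506  0.8582 -1.1433]
x [0.9628 0.2703 0.0009] y [ 0.2703 -0.9628  0.0007] z [ 0.0011 -0.0004 -1.    ]
shift [-0.0015 -0.0015  0.0009]
```

View pics/a12.png

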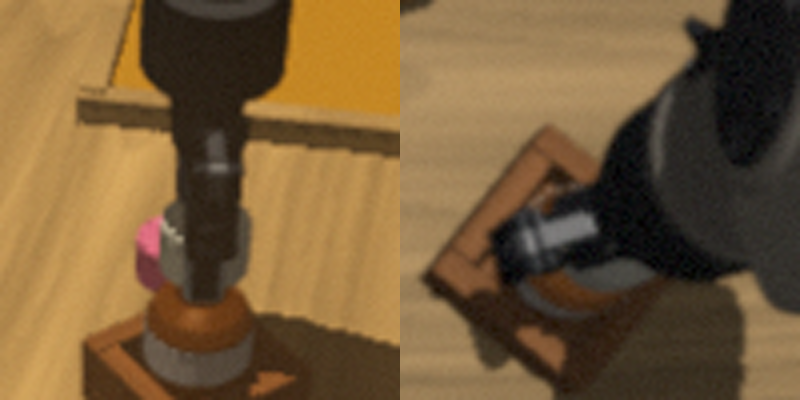

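```bash
python3 - <<'E'
from h import *
d=load('c12');f=lambda q:(np.array(proj(d['side'],q))-[260,80])*4
o=status.get_obs();M=rot(o['tool_rot'])
for x in(.582,.584,.586):
  c=np.array([x,-.2325,.130]); print(x,f(c),f(c-M[:,1]*.04-[0,0,.015]))
E
```

```text
0.582 [204.32481671 239.6532592 ] [207.03207188 305.93606122]
0.584 [200.84943832 239.05279956] [203.48927042 305.30033391]
0.586 [197.37642978 238.45287349] [199.94891748 304.66514574]
```

```bash
python3 -m jog '-0.0015 -0.001 0.001 0 0 0 0.06; -0.0015 -0.001 0.001 0 0 0 0.053; -0.0015 -0.001 0.001 0 0 0 0.048;  -0.0015 -0.001 0.001 0 0 0 0.045; -0.0015 -0.001 0.001 0 0 0 0.045' 20
python3 to.py .584 -.232 .111
python3 -m jog '0 0 0 0 0 0 0.04; 0 0 0 0 0 0 0.04; 0 0 0 0 0 0 0.04' 20
python3 to.py .584 -.232 .111
```

```text
t: 13.5
eef_pos: [0.5835, -0.2322, 0.1102]
tool_rot: [-0.0, 0.991, 0.136, -0.0]
contact_force: [-2.7, 1.2, 2.7]
gripper_width: 0.591
t 13.5 p [ 0.5835 -0.2322  0.1102] F [-2.7431  1.2113  2.6701] tq [0.1773 0.4922 0.0086] w 50.448266875510235 q [ 0.4432  0.5421 -0.2214  1.7619  0.1508  0.8548 -1.1439]
x [ 0.9628  0.2703 -0.0006] y [ 0.2703 -0.9628 -0.0003] z [-0.0007  0.0002 -1.    ]
shift [ 0.0006 -0.0001 -0.0008]
t: 13.8
eef_pos: [0.5835, -0.2322, 0.1103]
tool_rot: [-0.0, 0.991, 0.136, -0.0]
contact_force: [-2.7, 0.7, 3.6]
gripper_width: 0.586
t 13.8 p [ 0.5835 -0.2322  0.1103] F [-2.6843  0.7283  3.6482] tq [ 0.2231  0.6933 -0.034 ] w 50.01339901820762 q [ 0.4431  0.542  -0.2215  1.7619  0.1508  0.8548 -1.1439]
x [ 0.9628  0.2704 -0.0005] y [ 0.2704 -0.9628 -0.0003] z [-0.0006  0.0002 -1.    ]
shift [ 0.0005 -0.0001 -0.0007]
```

```bash
python3 -m jog '0 0 0 0 0 0 0.035; 0 0 0 0 0 0 0.035; 0 0 0.001 0 0 0 0.035; 0 0 0.002 0 0 0 0.035;  0 0 0.002 0 0 0 0.035' 80
python3 to.py
python3 -m jog '0 0 0.001 0 0 0 0.035; 0 0 0.002 0 0 0 0.035;  0 0 0.002 0 0 0 0.035' 80
python3 to.py
```

```text
t: 14.3
eef_pos: [0.5838, -0.2323, 0.1087]
tool_rot: [0.0, 0.991, 0.136, -0.0]
contact_force: [-3.9, 2.0, 8.5]
gripper_width: 0.573
t 14.3 p [ 0.5838 -0.2323  0.1087] F [-3.8756  1.9749  8.4657] tq [ 0.3353  0.9012 -0.0234] w 48.921441330727546 q [ 0.4428  0.544  -0.2211  1.7627  0.1516  0.8514 -1.1446]
x [ 0.9628  0.2703 -0.    ] y [ 0.2703 -0.9628  0.0001] z [ 0.     -0.0001 -1.    ]
t: 14.6
eef_pos: [0.5838, -0.2323, 0.1069]
tool_rot: [0.0, 0.991, 0.136, 0.0]
contact_force: [-5.1, 1.1, 8.9]
gripper_width: 0.574
t 14.6 p [ 0.5838 -0.2323  0.1069] F [-5.1249  1.0981  8.8876] tq [ 0.3495  1.0123 -0.0023] w 49.0518338722764 q [ 0.4425  0.5464 -0.2207  1.7637  0.1524  0.848  -1.1453]
x [0.9628 0.2702 0.    ] y [ 0.2702 -0.9628  0.0001] z [ 0.     -0.0001 -1.    ]
```

```bash
python3 -m jog '0 0 0.001 0 0 0 0.035; 0 0 0.002 0 0 0 0.035;  0 0 0.002 0 0 0 0.035' 80
python3 to.py
python3 -m jog '0 0 0 0 0 -2 0.035; 0 0 0 0 0 -6 0.035; 0 0 0 0 0 -10 0.035; 0 0 0 0 0 -10 0.035' 80
python3 to.py
```

```text
t: 14.9
eef_pos: [0.5838, -0.2324, 0.1051]
tool_rot: [0.0, 0.991, 0.136, 0.0]
contact_force: [-6.7, 1.8, 10.4]
gripper_width: 0.571
t 14.9 p [ 0.5838 -0.2324  0.1051] F [-6.6939  1.8467 10.4204] tq [ 0.3504  1.1192 -0.0266] w 48.7239279383985 q [ 0.4421  0.5486 -0.2202  1.7648  0.1532  0.8447 -1.1459]
x [0.9628 0.2703 0.    ] y [ 0.2703 -0.9628  0.0003] z [ 0.0001 -0.0002 -1.    ]
t: 15.3
eef_pos: [0.5846, -0.232, 0.1055]
tool_rot: [0.0, 0.975, 0.223, 0.001]
contact_force: [-3.4, 2.8, 10.3]
gripper_width: 0.572
t 15.3 p [ 0.5846 -0.232   0.1055] F [-3.4322  2.8157 10.2898] tq [0.4476 0.8418 0.1004] w 48.879100299527614 q [ 0.4735  0.5526 -0.2637  1.7618  0.1826  0.8494 -0.9938]
x [0.9002 0.4354 0.0016] y [ 0.4354 -0.9002  0.0007] z [ 0.0018  0.     -1.    ]
```

```bash
python3 -m jog '-0.001 0 0.0005 0 0 -5 0.035; -0.001 0 0.0005 0 0 -10 0.035; -0.001 0 0.0005 0 0 -15 0.035; -0.001 0 0.0005 0 0 -20 0.035; -0.001 0 0.0005 0 0 -20 0.035' 80
python3 to.py
python3 - <<'E'
from h import *
d=cams('c13');S=d['side']
cv2.imwrite('pics/a13.png',np.hstack([crop(d['side'],260,80,100,100,4),crop(d['top'],320,150,100,100,4)]))
E
```

```text
t: 15.8
eef_pos: [0.5844, -0.2319, 0.1052]
tool_rot: [0.0, 0.921, 0.39, 0.001]
contact_force: [-3.8, 3.4, 10.3]
gripper_width: 0.571
t 15.8 p [ 0.5844 -0.2319  0.1052] F [-3.7964  3.3685 10.3365] tq [0.6369 0.6601 0.121 ] w 48.72120828745897 q [ 0.5355  0.5627 -0.3484  1.7588  0.2411  0.8595 -0.6914]
x [0.6963 0.7178 0.0025] y [ 0.7178 -0.6963  0.0018] z [ 0.003   0.0006 -1.    ]
```

View pics/a13.png

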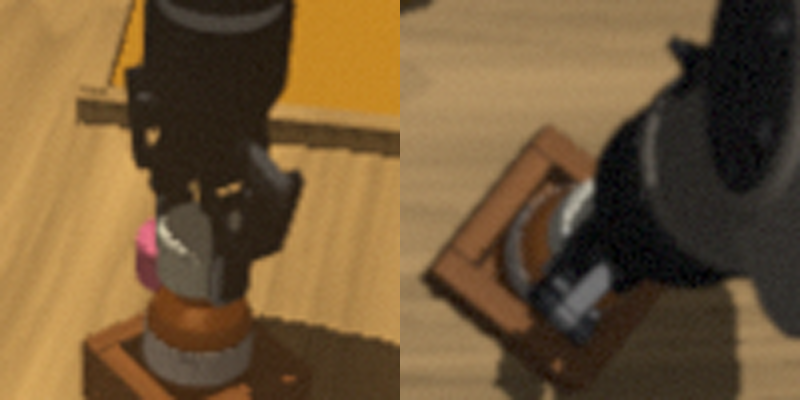

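```bash
python3 -m jog '0 0 0 0 0 -5 0.035; 0 0 0 0 0 -10 0.035; 0 0 0 0 0 -15 0.035; 0 0 0 0 0 -20 0.035; 0 0 0 0 0 -20 0.035' 80
python3 to.py
python3 -m jog '0 0 0 0 0 -5 0.035; 0 0 0 0 0 -10 0.035; 0 0 0 0 0 -15 0.035; 0 0 0 0 0 -20 0.035; 0 0 0 0 0 -20 0.035' 80
python3 to.py
```

```text
t: 16.4
eef_pos: [0.5842, -0.2316, 0.1051]
tool_rot: [0.0, 0.839, 0.544, 0.001]
contact_force: [-2.8, 3.9, 9.9]
gripper_width: 0.575
t 16.4 p [ 0.5842 -0.2316  0.1051] F [-2.7911  3.8874  9.9308] tq [0.7588 0.7808 0.0965] w 49.10099738220988 q [ 0.595   0.5758 -0.4315  1.7546  0.2994  0.8744 -0.3896]
x [0.4088 0.9126 0.0019] y [ 0.9126 -0.4088  0.0018] z [ 0.0025  0.001  -1.    ]
t: 16.9
eef_pos: [0.5839, -0.2315, 0.105]
tool_rot: [0.0, 0.732, 0.681, 0.001]
contact_force: [-4.5, 4.5, 10.4]
gripper_width: 0.572
t 16.9 p [ 0.5839 -0.2315  0.105 ] F [-4.5255  4.504  10.3948] tq [0.783  0.928  0.0991] w 48.8645012583094 q [ 0.6531  0.5919 -0.5137  1.7507  0.358   0.8918 -0.0872]
x [0.072  0.9974 0.0013] y [ 0.9974 -0.072   0.0018] z [ 0.0019  0.0011 -1.    ]
```

```bash
python3 -m jog '0 0 -0.002 0 0 0 0.035; 0 0 -0.005 0 0 0 0.035; 0 0 -0.008 0 0 0 0.035; 0 0 -0.01 0 0 0 0.035; 0 0 -0.01 0 0 0 0.035' 80
python3 to.py
python3 - <<'E'
from h import *
d=cams('c14');S=d['side']
cv2.imwrite('pics/a14.png',np.hstack([crop(d['side'],260,80,100,100,4),crop(d['top'],320,150,100,100,4)]))
E
```

```text
t: 17.4
eef_pos: [0.5831, -0.2326, 0.1137]
tool_rot: [0.0, 0.733, 0.68, 0.0]
contact_force: [-0.4, 3.8, 1.0]
gripper_width: 0.573
t 17.4 p [ 0.5831 -0.2326  0.1137] F [-0.4169  3.8319  1.0296] tq [ 0.6207  0.0972 -0.0384] w 48.960471723566904 q [ 0.6567  0.5809 -0.5161  1.7455  0.3504  0.9075 -0.0828]
x [0.0753 0.9972 0.0002] y [ 0.9972 -0.0753  0.0004] z [ 0.0005  0.0002 -1.    ]
```

View pics/a14.png

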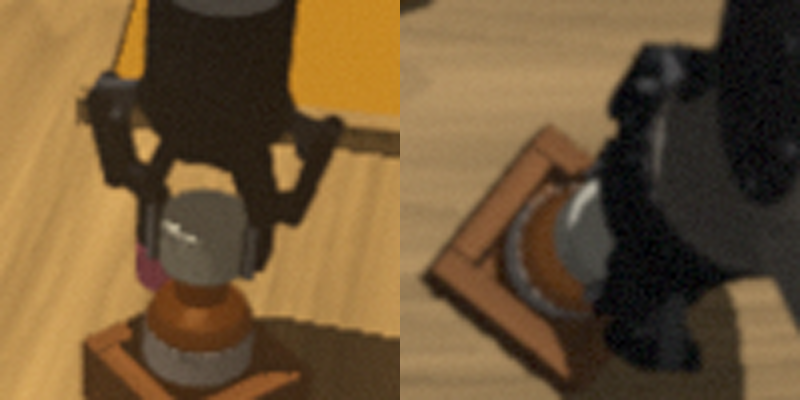

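```bash
python3 -m jog '0 0 -0.005 0 0 0 0.035; 0 0 -0.01 0 0 0 0.035; 0 0 -0.015 0 0 0 0.035; 0 0 -0.02 0 0 0 0.035; 0 0 -0.02 0 0 0 0.035' 80
python3 to.py
python3 -m jog '0 0 -0.01 0 0 0 0.035; 0 0 -0.02 0 0 0 0.035; 0 0 -0.03 0 0 0 0.035; 0 0 -0.04 0 0 0 0.035; 0 0 -0.046 0 0 0 0.035' 80
python3 -m jog '0 0 0 0 0 0 0.035; 0 0 0 0 0 0 0.035; 0 0 0 0 0 0 0.035; 0 0 0 0 0 0 0.035; 0 0 0 0 0 0 0.035' 80
python3 to.py .584 -.232 .1803
python3 - <<'E'
from h import *
d=cams('c15');S=d['side']
cv2.imwrite('pics/a15.png',np.hstack([crop(d['side'],260,80,100,100,4),crop(d['top'],320,150,100,100,4)]))
cv2.imwrite('pics/a15s.png',d['side']['image'][:,:,::-1])
E
```

```text
t: 18.0
eef_pos: [0.5835, -0.2337, 0.1349]
tool_rot: [0.001, 0.733, 0.68, 0.0]
contact_force: [-0.4, -0.7, 0.1]
gripper_width: 0.576
t 18.0 p [ 0.5835 -0.2337  0.1349] F [-0.3878 -0.7137  0.1054] tq [0.0262 0.0128 0.0246] w 49.18201793338229 q [ 0.6649  0.5562 -0.5256  1.7307  0.3347  0.9428 -0.0698]
x [ 0.076   0.9971 -0.0012] y [ 0.9971 -0.076   0.0019] z [ 0.0018 -0.0014 -1.    ]
t: 18.5
eef_pos: [0.5834, -0.2329, 0.1813]
tool_rot: [0.001, 0.733, 0.68, 0.0]
contact_force: [0.1, 0.8, -1.4]
gripper_width: 0.576
t: 19.0
eef_pos: [0.5827, -0.2327, 0.1793]
tool_rot: [-0.0, 0.733, 0.68, -0.0]
contact_force: [0.4, -0.6, -0.7]
gripper_width: 0.572
t 19.0 p [ 0.5827 -0.2327  0.1793] F [ 0.3706 -0.6014 -0.6739] tq [-0.0257  0.0177 -0.0207] w 48.81317169085042 q [ 0.6797  0.5077 -0.5447  1.6955  0.2993  1.0231 -0.042 ]
x [0.0752 0.9972 0.0002] y [ 0.9972 -0.0752 -0.0006] z [-0.0006  0.0003 -1.    ]
shift [ 0.0008  0.0013 -0.001 ]
```

View pics/a15.png

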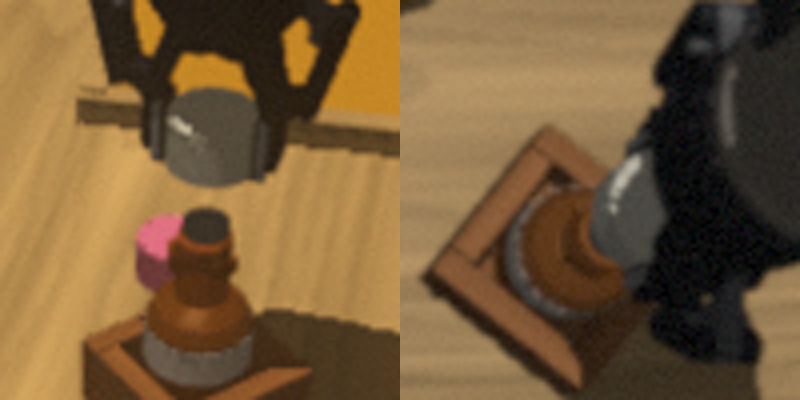

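View pics/a15s.png

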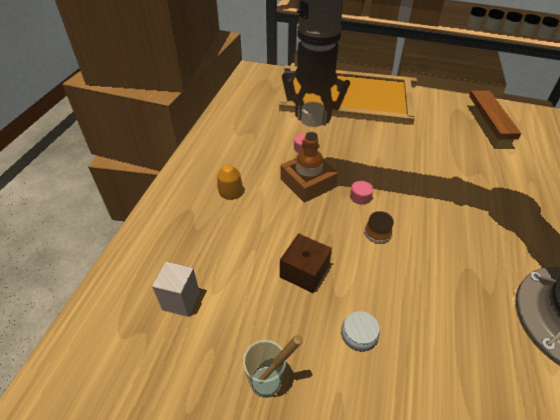

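```bash
python3 - <<'E'
from h import *
d=load('c15');S=d['side']
print(atz(S,260+208/4,80+223/4,.135),atz(S,260+211.5/4,80+108/4,.215))
f=lambda q:(np.array(proj(S,q))-[260,80])*4
o=status.get_obs();p=o['eef_pos']
print(f([p[0],p[1],.215]),f([p[0],p[1],.185]),f([p[0],p[1],.135]),p)
E
python3 to.py .584 -.232 .1803
```

```text
[ 0.58215659 -0.24157722  0.135     ] [ 0.58345305 -0.23302171  0.215     ]
[212.60845513 108.50263657] [209.08045946 156.6952029 ] [203.55727607 231.98275843] [ 0.58279365 -0.23271833  0.17948978]
t 19.1 p [ 0.5828 -0.2327  0.1795] F [0.379  0.5733 0.0374] tq [ 0.0452 -0.031   0.0709] w 48.89418884987015 q [ 0.6797  0.5075 -0.5448  1.6953  0.2993  1.0231 -0.0419]
x [0.0751 0.9972 0.0001] y [ 0.9972 -0.0751 -0.0003] z [-0.0003  0.0002 -1.    ]
shift [ 0.0008  0.0011 -0.0008]
```

```bash
python3 - <<'E'
from h import *
d=load('c15');cv2.imwrite('pics/a16.png',cv2.convertScaleAbs(crop(d['side'],285,95,50,60,10),alpha=1.6))
f=lambda q:(np.array(proj(d['side'],q))-[285,95])*10
for z in (.135,.145): print(f([.583,-.2327,z]),[f([.583+a,-.2327+b,z]) for a,b in((.013,0),(-.013,0),(0,.013),(0,-.013))])
E
```

```text
[257.97584977 429.84985983] [array([201.40754775, 420.12577124]), array([314.79631763, 439.6308949 ]), array([245.51493751, 464.06019355]), array([270.19314507, 396.30891168])]
[260.64525787 393.39919513] [array([203.6182296, 383.6814309]), array([317.92861686, 403.17514695]), array([248.11166865, 427.51769902]), array([272.93169459, 359.95428616])]
```

View pics/a16.png

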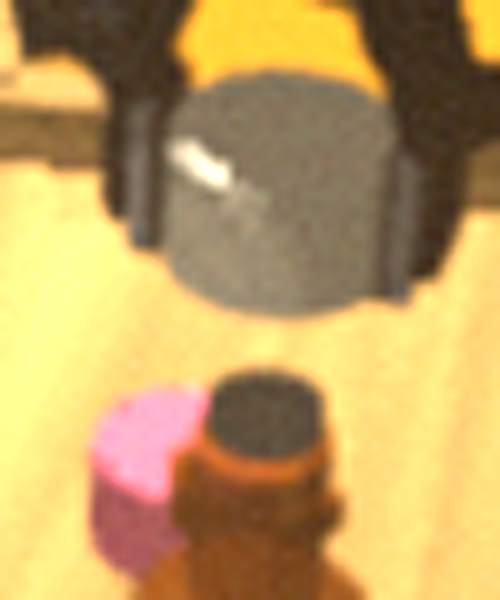

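```bash
python3 -m jog '0.001 -0.001 -0.0005 0 0 0 0.035; 0.001 -0.001 -0.0005 0 0 0 0.035; 0.001 -0.001 -0.0005 0 0 0 0.035; 0.001 -0.001 -0.0005 0 0 0 0.035; 0.001 -0.001 -0.0005 0 0 0 0.035' 80
python3 -m jog '0 0 0 0 0 0 0.035; 0 0 0 0 0 0 0.035; 0 0 0 0 0 0 0.035; 0 0 0 0 0 0 0.035; 0 0 0 0 0 0 0.035'
python3 to.py
python3 - <<'E'
from h import *
d=cams('c17')
cv2.imwrite('pics/a17.png',np.hstack([crop(d['side'],210,80,150,320,1.8),crop(d['top'],60,100,330,240,1.5)[:,:500][:360].copy() if 0 else cv2.resize(crop(d['top'],60,100,330,240,1),(500,576))]))
E
```

```text
t: 19.6
eef_pos: [0.582, -0.2317, 0.1803]
tool_rot: [0.0, 0.733, 0.68, -0.0]
contact_force: [-0.2, -0.4, -0.4]
gripper_width: 0.57
t: 20.1
eef_pos: [0.582, -0.2317, 0.1802]
tool_rot: [0.0, 0.733, 0.68, 0.0]
contact_force: [0.3, -0.0, -0.1]
gripper_width: 0.569
t 20.1 p [ 0.582  -0.2317  0.1802] F [ 0.3284 -0.0227 -0.1022] tq [ 0.014   0.0457 -0.0378] w 48.62586097385384 q [ 0.6797  0.5048 -0.5456  1.6978  0.2985  1.0228 -0.0428]
x [ 0.0752  0.9972 -0.    ] y [ 0.9972 -0.0752  0.    ] z [ 0. -0. -1.]
```

View pics/a17.png

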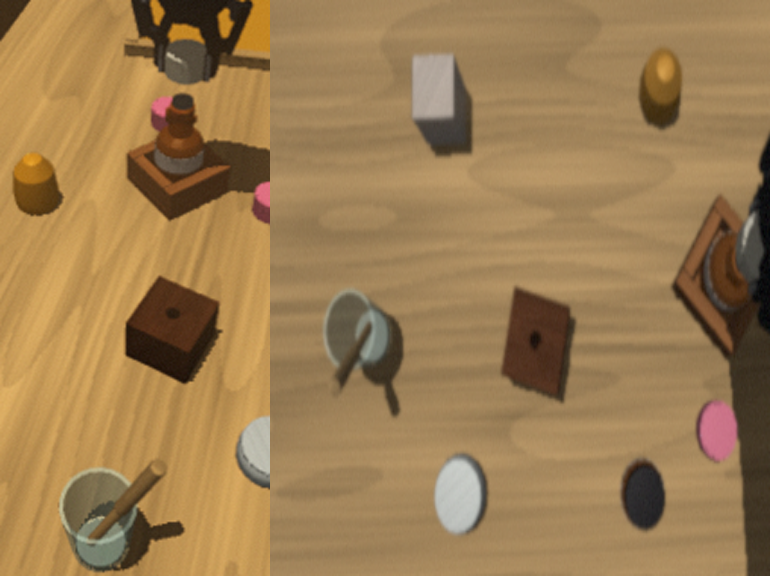

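Both views show the rod leaning in the jar (crop 115,505 / 355,355). The jar, block and bystanders stand where they were. The cap is held at (187,60), level and still above the open bottle mouth at (181,103), so I'm handing in.

```bash
python3 -c "
from station import workorder
print(workorder.hand_in())"
```

```text
the job is handed in; nothing more can be done
None
```

The job was handed in at about 20 s of the 58 s allowed; no verdict is reported.

**Rod:** I pulled it straight up out of the holder block and stood it in the jar, tilted 15° before letting go. It now leans on the jar's rim, released. The jar and holder block are still standing.

**Cap:** I gripped the white cap at 80 N and pushed it down about 5 mm (10 N). I then turned it 70° counter-clockwise and lifted it straight off.

**Last checks:**
- The cap is held level and still, with the outside force near zero.
- The tool height puts the cap's lower edge about 50 mm above the bottle mouth.
- By eye in the last side and top pictures, the carton, short jar, candle and tin had not moved, nor had the pink look-alikes in view.

**Disagreements:** The camera estimates and the tool reading differed by about 2 mm sideways. My last picture before a final 1 mm correction put the cap up to 2 mm off the bottle's axis, and I did not re-measure after it. The mouth's dark disc also sat higher in that picture than expected for 135 mm. I took it for something dark just above the rim and did not check further.

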